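Hang the latch plate level on the paint peg

ROBOT

A 6-joint arm with a two-finger parallel gripper is mounted at the origin on a cart in front of the work surface, level with it; the furniture and walls round the work are solid. World frame = base frame: x ahead of the robot, y to its left, z up, the work surface at z = 0. Lengths are in m, angles in rad, forces in N, time in s.
With the tool pointing down it reaches from about 0.3 to 0.75 m from the base axis. Payload 8.5 kg.
Tool frame: the origin (TCP) lies midway between the tips of the shut fingers; the grasp point (between the pads) lies 19 mm behind it; z points along the fingers, y is the line along which they close (so a half turn about z gives the same grasp; the last joint's range is limited). The gripper opens to 88 mm and grips with 3 to 60 N. Pads are 18 mm wide; open, the fingers measure 123 mm over their backs; the gripper's body (75 mm by 187 mm) begins 45 mm behind the grasp point.
Start: joints at [-1.381, 0.381, 1.297, -0, 1.464, -0.215], TCP at [0.217, -0.506, 0.239] pointing down, gripper open.
Joint ranges: [-3.11, 3.11], [-0.89, 2.33], [0.22, 2.48], [-1.42, 4.56], [0.17, 2.85], [-2.88, 2.88]. Speed limits (rad/s): [2.39, 2.39, 3.14, 3.14, 3.14, 3.14].

INTERFACE

Orientations are given as [roll, pitch, yaw] about the fixed x, y, z axes, in that order (R = Rz(yaw) Ry(pitch) Rx(roll)).
In Python, from workcell import robot, cams, ticket gives the robot as it stands. The module is installed in compiled form; this text tells all that it offers.
- The arm moves only by the tool drive_tool, never from a script. Its argument "increments" is a list of rows, each an object of numbers: "fingers": the opening in per cent of the stroke, from 0 (shut) to 100 (fully open); "tx", "ty", "tz": the shift along the tool's x, y, z in cm; "twist": the turn about the tool's z in degrees. In form: [{"fingers": .., "tx": .., "ty": .., "tz": .., "twist": ..}, ...]. A call has 1 to 5 rows; each row is the pose to reach, as a shift and turn from the pose commanded when the call began, along the tool's axes at that moment; what a row does not reach only later rows make up. A row lasts 1/12 s, in which the tool goes at most 41.7 mm and 7.16 degrees, less where a joint would pass 70% of its speed; a pose out of reach is approached as far as the arm can. A call with a gripper value outside its range is refused whole. The fingers move at their own pace and stop on an object; "squeeze" is the grip in N (left out, the last holds). Time passes only in rows, so rows that repeat a pose let the fingers close. It gives the time, the measured TCP pose, the force, the opening and the grip force at its end, in the units of the state.
- robot.state(): the state, without advancing time (a new reading comes with each control period).
- cams.snapshot(name): name is "scene" or "top"; returns a dict with "frame" (400x640x3 uint8, blue, green, red), "intrinsics" (3x3 intrinsics, pixels), "cam_to_world" (4x4, takes a point from camera to world coordinates). Camera axes: x right, y down, z forward; pixel columns grow to the right and rows downward; lengths in m; the calibration is good to about 2 mm. A picture is of the moment at which its call begins. There is no depth.
- ticket.close_job(): hands the job in; it is judged then, once.
The state is a dict: "clock": time; "qpos": joint angles; "qvel": joint speeds; "tau": joint torques, N m; "position": TCP position; "tool_rot": TCP orientation; "ft_force": force on the tool from outside, world axes, zero at the start; "moment": the same for the moment, N m; "grip_width": finger opening in m; "gripper_force": force on a finger pad.
Only numpy, scipy, OpenCV 4.12 (cv2) and the standard library are available. Lean on these libraries where they do the work, as an engineer would, in place of code of your own. Each camera call takes 0.05 s, during which the arm holds its last target. There are 200 camera calls.

TASK

Hang the latch plate from the timber rack on the paint stand's peg for spraying, by whichever of its five holes lets it hang level as its throw-over bar now lies. Push it along the peg past the sprung keeper right up to the collar, so that the keeper springs up behind it, and leave it hanging there on its own. Feel your way and never push the plate or the fingers hard against the stand (the plate with no more than about 40 N), and do not shift the spray can, tube, wrench or bolt.

Things in the scene. Friction and masses are not known exactly. Their poses are not given: they have to be found in the camera images.
- plate_centre (a point): middle of the latch plate, half-way up: a loose aluminium plate, 8 mm thick, 170 x 137 mm, upright in the rack's middle notch. x = its normal, y = its long edge, z = up; both faces alike. Grip it from above across the 8 mm, by the plain top 20 mm of the strip straight above the chosen hole (the holes' upper rims are 29 mm below the top edge, which is at z +69 mm)
- plate: the same latch plate, F-shaped along x. Origin at its underside, 68 mm below and 6 mm to -y of the centre. Top strip y -79 to +91, z 73 to 137 mm, with five holes; under it a lug y -32 to +32 and a leg y +61 to +91 mm, both down to z 0. Plate without its bar 0.38 kg (5 % either way), centre of mass y +13.3, z +77.7 mm
- hole_1 (a point): centre of hole 1 of 5 (hole 1 is farthest from the leg): a 13 mm through hole in the plate's strip, mid-thickness, at y -40.0, z 101 mm from plate's origin, 36 mm below the top edge; axes as the plate's
- hole_2 (a point): centre of hole 2 of 5 (hole 1 is farthest from the leg): a 13 mm through hole in the plate's strip, mid-thickness, at y -16.2, z 101 mm from plate's origin, 36 mm below the top edge; axes as the plate's
- hole_3 (a point): centre of hole 3 of 5 (hole 1 is farthest from the leg): a 13 mm through hole in the plate's strip, mid-thickness, at y +7.5, z 101 mm from plate's origin, 36 mm below the top edge; axes as the plate's
- hole_4 (a point): centre of hole 4 of 5 (hole 1 is farthest from the leg): a 13 mm through hole in the plate's strip, mid-thickness, at y +31.2, z 101 mm from plate's origin, 36 mm below the top edge; axes as the plate's
- hole_5 (a point): centre of hole 5 of 5 (hole 1 is farthest from the leg): a 13 mm through hole in the plate's strip, mid-thickness, at y +55.0, z 101 mm from plate's origin, 36 mm below the top edge; axes as the plate's
- throw_bar (a joint): steel bar with a round weight (36 mm across) on each face of the plate, swinging freely on a pivot at y 0, z 34 mm of plate. 0 = straight up, +1.2 rad = over to plate +y (leg side), -1.2 = over to -y. It always lies on one of these two stops and stays unless knocked. 0.30 kg, centre of mass 58 mm from the pivot: it decides where the part balances
- rack: fixed timber rack with three notches 10 mm wide and 18 mm deep, their floor 36 mm above the table. Origin on the table under the middle notch; the plate stands in that notch, its x, y along the rack's. Lift it straight up by 30 mm to clear the notch
- stand: fixed paint stand: base, 20 mm post (top at 256 mm), origin on the table on the post's axis. A grey block clamped on the post carries a level steel peg along -x at y 0. Clamped by hand: the peg's axis is somewhere 185 to 235 mm up, NOT measured: feel or see it. The block's flat top (x -50 to -12, y -18 to 18 mm) is 12 mm above the peg's axis
- keeper (a joint): sprung tongue on top of the 10 mm peg, x -120 to -106 mm of stand, sloping up to 7 mm above the peg at its end facing the collar. 0 = up, 0.3 = flush. Pushing a hole along the peg presses it in (3 to 8 N); behind the plate it springs up. The peg's blunt nose is at x -145; its 19 mm collar's face at x -94, so the plate's mid-thickness ends at x -98 to -102 mm
- spray_can: bystander: red and white spray can, 67 mm across, 198 mm tall, standing upright; origin under it
- square_tube: bystander: square steel tube offcut, 40 x 110 x 40 mm, lying on the table; origin in the middle of its underside
- wrench_13: bystander: combination wrench, 26 x 157 x 10 mm, lying on the table; origin in the middle of its underside
- loose_bolt: bystander: black hexagon bolt 68 mm tall standing on its 22 mm head; origin under the head

How it is judged:
On the way:
1. the latch plate is lifted clear of the rack (height (world z) of plate_centre above 0.135 m and contact force between plate and rack below 0.1 N), for 0.2 s.
At the end, for the whole second after the job is handed in: The plate hangs on the peg by a hole (within 6 mm of the peg's line from above), at the collar (mid-thickness 94 to 106 mm ahead of the post axis), keeper sprung up (below 0.1 rad), long edge level within 6 degrees, upright within 8, its weight on the peg, clear of the rack ((y of hole_1 in the frame of stand between -0.006 and 0.006 m or y of hole_2 in the frame of stand between -0.006 and 0.006 m or y of hole_3 in the frame of stand between -0.006 and 0.006 m or y of hole_4 in the frame of stand between -0.006 and 0.006 m or y of hole_5 in the frame of stand between -0.006 and 0.006 m) and x of plate_centre in the frame of stand between -0.1065 and -0.0935 m and value of joint keeper below 0.1 rad and angle between plate_centre's own y axis and vertical between 1.4658 and 1.6758 rad and angle between plate_centre's own z axis and vertical below 0.14 rad and height (world z) of plate_centre above 0.14 m and contact force between plate and stand above 3 N and contact force between plate and rack below 0.1 N); the robot touches nothing.
It fails at once if the plate is pushed against the stand (peg, keeper, collar, clamp, post) with more than 40 N (contact force between plate and stand above 40 N).
It fails at once if the fingers knock or press the stand with more than 70 N (contact force between the fingers and stand above 70 N).
It fails at once if the spray can, square tube, wrench or bolt is shifted by more than 30 mm (distance of any of spray_can, square_tube, wrench_13, loose_bolt from where it was at the start of the episode above 0.03 m).
It also fails if it takes over 70 s, if anything falls off the work surface, if the arm or the gripper's body presses on something with over 40 N, if the wrist force passes 120 N, or if a joint passes its speed limit or range.

## Working session

There is one attempt and no reset: what is moved stays moved. The work goes in short steps, Python scripts to look and compute and a tool call to move; the robot and the scene stay as the last step left them, time stands still between calls to the robot, and variables do not carry over. Pictures are saved under pics/ and viewed, at most 10 in all, crops included, and the job is handed in when it is done.

Besides the shell and the picture viewer there is one more tool, called after ">>>" by a JSON object that holds its "op" and its "data", one argument or row to a line. drive_tool: Moves the arm, as the interface text tells. Its arguments: {"type":"object","properties":{"increments":{"type":"array","items":{"type":"object","properties":{"fingers":{"type":"number"},"tx":{"type":"number"},"ty":{"type":"number"},"tz":{"type":"number"},"twist":{"type":"number"}}}},"squeeze":{"type":"number"}},"required":["increments"]}

```bash
mkdir -p pics
cat > h.py <<'E'
import numpy as np, cv2, json
from workcell import robot, cams, ticket
def snap(n, save=None):
    s=cams.snapshot(n)
    if save: cv2.imwrite('pics/'+save,s['frame'])
    return s['frame'],np.array(s['intrinsics']),np.array(s['cam_to_world'])
def ray(K,T,u,v):
    d=T[:3,:3]@np.linalg.inv(K)@np.array([u,v,1.]);return T[:3,3],d/np.linalg.norm(d)
def plane(K,T,u,v,z=None,ax=2):
    o,d=ray(K,T,u,v);return o+d*(z-o[ax])/d[ax]
def proj(K,T,p):
    q=T[:3,:3].T@(np.array(p)-T[:3,3]);q=K@q;return q[:2]/q[2]
def tri(a,b):
    (o1,d1),(o2,d2)=a,b
    A=np.stack([d1,-d2],1);t=np.linalg.lstsq(A,o2-o1,rcond=None)[0]
    p,q=o1+t[0]*d1,o2+t[1]*d2;return (p+q)/2,np.linalg.norm(p-q)
E
python3 - <<'E'
from h import *
for n in('scene','top'):
    f,K,T=snap(n,n+'0.png');print(n,K.round(1).tolist(),T.round(3).tolist())
    np.savez(n+'0.npz',f=f,K=K,T=T)
print(robot.state())
E
```

```text
scene [[412.1, 0.0, 309.4], [0.0, 412.1, 196.9], [0.0, 0.0, 1.0]] [[-0.868, -0.376, 0.325, 0.248], [-0.496, 0.639, -0.587, 0.583], [0.013, -0.671, -0.741, 0.953], [0.0, 0.0, 0.0, 1.0]]
top [[391.6, 0.0, 318.0], [0.0, 391.6, 198.8], [0.0, 0.0, 1.0]] [[-0.021, -0.985, 0.17, 0.388], [-1.0, 0.022, 0.003, -0.059], [-0.007, -0.17, -0.985, 1.347], [0.0, 0.0, 0.0, 1.0]]
{'clock': 0.1, 'qpos': array([-1.38134038e+00,  3.81123063e-01,  1.29812659e+00, -3.77897827e-06,
        1.46356462e+00, -2.15300401e-01]), 'qvel': array([-1.08945339e-03,  6.33357996e-05, -3.39923968e-03,  3.03045949e-04,
       -8.81125713e-05,  1.31150382e-03]), 'tau': array([ 5.10426034e-03, -4.38647389e+01, -2.24915045e+01,  7.16086873e-02,
        3.41261365e-02, -7.96315794e-05]), 'position': array([ 0.21653938, -0.50532829,  0.23822218]), 'tool_rot': array([-3.14039843e+00, -2.57318434e-04,  4.04756597e-01]), 'ft_force': array([ 0.57609788, -0.52385793,  0.5171537 ]), 'moment': array([-0.0270075 , -0.01687328, -0.01204777]), 'gripper_force': 0.0, 'grip_width': 0.08831560574124954}
```

View pics/scene0.png

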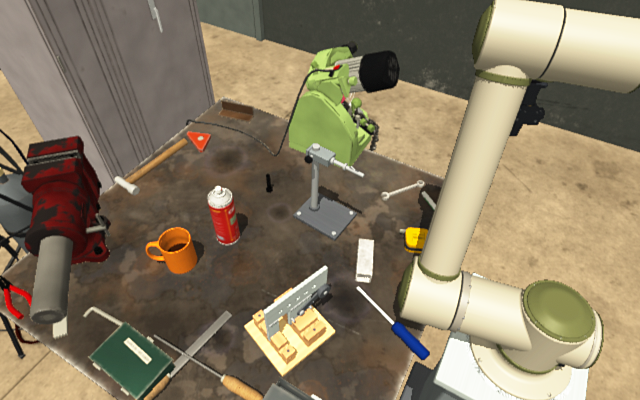

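View pics/top0.png

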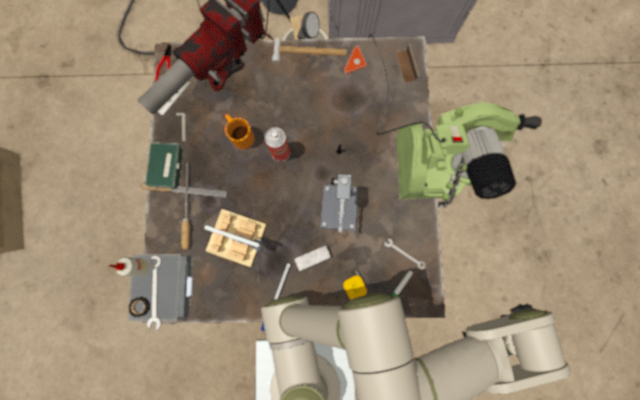

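The scene shows the rack at (290,330) with the plate standing in it, and the stand post at (315,190) with its peg running to (360,175). In the top view the plate is at (232,237) and the stand at (342,200). Next I'll zoom in on both.

Run:
```python
from h import *
s=np.load('scene0.npz')['f'];t=np.load('top0.npz')['f']
r=lambda im,x0,y0,w,h,k:cv2.resize(im[y0:y0+h,x0:x0+w],None,fx=k,fy=k,interpolation=cv2.INTER_CUBIC)
a=np.hstack([r(s,240,255,100,75,4),r(s,290,135,100,75,4)])
b=np.hstack([r(t,195,200,80,60,5),r(t,310,165,80,60,5)])
cv2.imwrite('pics/c0.png',np.vstack([a,b]))
```

```text
(no output)
```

View pics/c0.png

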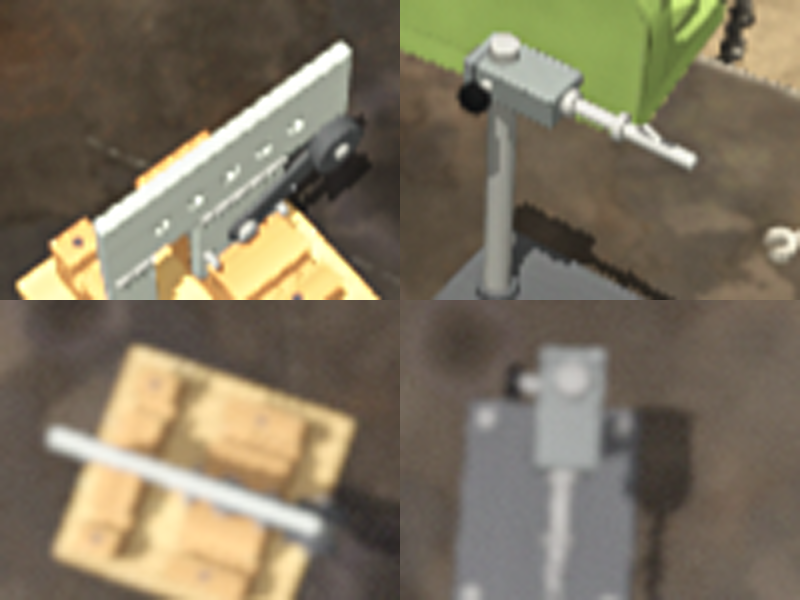

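The leg is at the left end (world +y) and the bar leans away from it, so the joint is at -1.2. Balance is at y = (0.38·13.3 − 0.3·54)/0.68 ≈ −16 mm, which means hole 2. Next I'll measure the plate and stand.

```bash
python3 - <<'E'
from h import *
z=np.load('top0.npz');t,Kt,Tt=z['f'],z['K'],z['T']
z=np.load('scene0.npz');s,Ks,Ts=z['f'],z['K'],z['T']
# plate top edge in top view: bright grey
roi=t[200:260,195:275].astype(int); hsv=cv2.cvtColor(t,cv2.COLOR_BGR2HSV)[200:260,195:275]
m=((hsv[...,1]<50)&(hsv[...,2]>150)).astype(np.uint8)
n,l,st,c=cv2.connectedComponentsWithStats(m);i=1+np.argmax(st[1:,4]);ys,xs=np.where(l==i)
(c,wh,a)=cv2.minAreaRect(np.stack([xs+195,ys+200],1).astype(np.float32))
print('rect',c,wh,a)
box=cv2.boxPoints((c,wh,a));box=box[np.argsort(box[:,0])]
e1,e2=box[:2].mean(0),box[2:].mean(0)
P=[plane(Kt,Tt,*e,z=.173) for e in(e1,e2)];print(e1,e2,np.round(P,4),'len',np.linalg.norm(P[0]-P[1]))
d=P[0]-P[1];print('plate y dir deg',np.degrees(np.arctan2(d[1],d[0])))
# scene check top edge ends
for e in((337+0,266),(265,311)): print('scene',plane(Ks,Ts,*e,z=.173).round(4))
# stand features: read from crop
def C(u,v,x0,y0,k):return ((u+.5)/k+x0-.5,(v+.5)/k+y0-.5)
pt=C(572,78+0,0,0,1)
post_t=C(572-400,378-300,310,165,5);post_s=C(505-400,45,290,135,4)
print('post',plane(Kt,Tt,*post_t,z=.256).round(4),plane(Ks,Ts,*post_s,z=.256).round(4),tri(ray(Kt,Tt,*post_t),ray(Ks,Ts,*post_s)))
E
python3 - <<'E'
import sys;sys.path.insert(0,'.')
from h import *
z=np.load('top0.npz');t=z['f'];z=np.load('scene0.npz');s=z['f']
r=lambda im,x0,y0,w,h,k:cv2.resize(im[y0:y0+h,x0:x0+w],None,fx=k,fy=k,interpolation=cv2.INTER_CUBIC)
cv2.imwrite('pics/c1.png',np.hstack([r(t,322,170,40,60,10),r(s,300,140,40*2,60*2,5)[:600]]))
E
```

```text
rect (231.07142639160156, 235.8250732421875) (57.553707122802734, 7.40678071975708) 22.203479766845703
[204.42844 224.95038] [257.71442 246.69977] [[0.5182 0.2888 0.173 ]
 [0.4495 0.1277 0.173 ]] len 0.17514370553661937
plate y dir deg 66.92487494384848
scene [0.4339 0.1138 0.173 ]
scene [0.5117 0.2834 0.173 ]
post [ 0.6283 -0.1307  0.256 ] [ 0.6264 -0.1309  0.256 ] (array([ 0.62747425, -0.13102407,  0.25572078]), np.float64(0.00184463736439416))
```

View pics/c1.png

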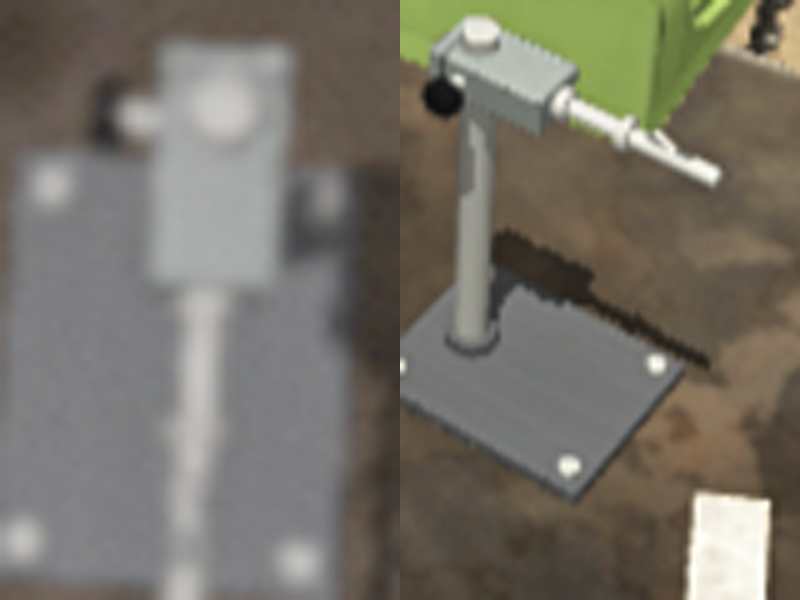

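Run:
```python
from h import *
z=np.load('top0.npz');t,Kt,Tt=z['f'],z['K'],z['T']
z=np.load('scene0.npz');s,Ks,Ts=z['f'],z['K'],z['T']
C=lambda u,v,x0,y0,k:((u+.5)/k+x0-.5,(v+.5)/k+y0-.5)
g=cv2.cvtColor(t,cv2.COLOR_BGR2GRAY).astype(float)
# plate edge centreline in top: per-column brightest grey centroid near hand line
hs=cv2.cvtColor(t,cv2.COLOR_BGR2HSV).astype(int); pts=[]
for u in range(207,258):
    v0=227.3+(u-205)*17.6/55; r=np.arange(int(v0)-4,int(v0)+6)
    w=np.clip(hs[r,u,2]-140,0,None)*(hs[r,u,1]<60); 
    if w.sum()>50: pts.append((u,(w*r).sum()/w.sum()))
vx,vy,x0,y0=cv2.fitLine(np.array(pts,np.float32),cv2.DIST_HUBER,0,.01,.01).ravel()
print(len(pts),vx,vy,x0,y0)
L=lambda u:(u,y0+(u-x0)*vy/vx)
P=[plane(Kt,Tt,*L(u),z=.173) for u in(204.8,260)]
d=P[0]-P[1];print(np.round(P,4),np.linalg.norm(d),np.degrees(np.arctan2(d[1],d[0])))
Q=[plane(Ks,Ts,*e,z=.173) for e in(C(102,224,240,255,4),C(345,47,240,255,4))]
d=Q[0]-Q[1];print(np.round(Q,4),np.linalg.norm(d),np.degrees(np.arctan2(d[1],d[0])))
print('cents',np.mean(P,0),np.mean(Q,0))
# stand
post=np.array([.6275,-.131])
for zz in(.195,.21,.225):
    a,b=[plane(Kt,Tt,*C(*e,322,170,10),z=zz) for e in((203,300),(184,585))]
    d=a-b;print(zz,a.round(4),b.round(4),'peg yaw',np.degrees(np.arctan2(d[1],d[0])))
# base bolts on z~.012
B=[plane(Kt,Tt,*C(*e,322,170,10),z=.012) for e in((52,187),(326,195),(22,542),(298,563))]
for i,j in((0,2),(1,3)):
    d=B[i]-B[j];print('base yaw',np.degrees(np.arctan2(d[1],d[0])))
d=B[0]-B[1];print('base yaw2',np.degrees(np.arctan2(d[1],d[0]))-90)
d=B[2]-B[3];print('base yaw2',np.degrees(np.arctan2(d[1],d[0]))-90)
for yaw in(2,4,6):
    y=np.radians(yaw);nose=post-.145*np.array([np.cos(y),np.sin(y)])
    u=C(713,175,380,140,5) # crop col offset 400 -> 300+ (u-400)/5
    u=(300+(713-400+.5)/5-.5,140+(175.5)/5-.5)
    o,d=ray(Ks,Ts,*u); n=np.array([-np.sin(y),np.cos(y)])
    k=n@(post-o[:2])/(n@d[:2]);print(yaw,'nose expect',nose,'scene ray at peg plane',(o+k*d).round(4))
```

```text
51 0.94396305 0.33005106 228.6 234.95807
[[0.513  0.2876 0.173 ]
 [0.4516 0.1209 0.173 ]] 0.17763183436938734 69.77688432423258
[[0.5119 0.2826 0.173 ]
 [0.4548 0.1271 0.173 ]] 0.1657025097805688 69.8210905021975
cents [0.48233972 0.20421844 0.173     ] [0.48335515 0.20484303 0.173     ]
0.195 [ 0.5828 -0.1264  0.195 ] [ 0.4978 -0.1181  0.195 ] peg yaw -5.559688269747836
0.21 [ 0.5803 -0.1255  0.21  ] [ 0.4964 -0.1174  0.21  ] peg yaw -5.559688269747844
0.225 [ 0.5778 -0.1246  0.225 ] [ 0.4949 -0.1166  0.225 ] peg yaw -5.559688269747842
base yaw -6.165256879309324
base yaw -6.370960392984168
base yaw2 -2.99728153068709
base yaw2 -5.622570429168547
2 nose expect [ 0.48258833 -0.13606043] scene ray at peg plane [ 0.4929 -0.1357  0.2153]
4 nose expect [ 0.48285321 -0.14111469] scene ray at peg plane [ 0.4945 -0.1403  0.2105]
6 nose expect [ 0.48329433 -0.14615663] scene ray at peg plane [ 0.496  -0.1448  0.2059]
```

>>> {"op": "drive_tool", "data": {
  "increments": [
    {"tx": 2.7, "ty": -2.9},
    {"tx": 5.5, "ty": -5.7},
    {"tx": 8.2, "ty": -8.6},
    {"tx": 10.9, "ty": -11.4},
    {"tx": 13.6, "ty": -14.3}
  ]
}}

```text
invalid input at $.increments[0]: expected keys fingers, tx, ty, tz, twist
```

>>> {"op": "drive_tool", "data": {
  "increments": [
    {"tx": 2.7, "ty": -2.9},
    {"tx": 5.5, "ty": -5.7},
    {"tx": 8.2, "ty": -8.6},
    {"tx": 10.9, "ty": -11.4},
    {"tx": 13.6, "ty": -14.3}
  ]
}}

```text
invalid input at $.increments[0]: expected keys fingers, tx, ty, tz, twist
```

>>> {"op": "drive_tool", "data": {
  "increments": [
    {"tx": 2.7, "ty": -2.9},
    {"tx": 5.5, "ty": -5.7},
    {"tx": 8.2, "ty": -8.6},
    {"tx": 10.9, "ty": -11.4},
    {"tx": 10.9, "ty": -11.4}
  ]
}}

```text
invalid input at $.increments[0]: expected keys fingers, tx, ty, tz, twist
```

>>> {"op": "drive_tool", "data": {
  "increments": [
    {"twist": -7},
    {"twist": -14},
    {"twist": -21},
    {"twist": -28},
    {"twist": -35}
  ]
}}

```text
invalid input at $.increments[0]: expected keys fingers, tx, ty, tz, twist
```

>>> {"op": "drive_tool", "data": {
  "increments": [
    {"twist": -6},
    {"twist": -11.6},
    {"twist": -11.6},
    {"twist": -11.6}
  ]
}}

```text
invalid input at $.increments[0]: expected keys fingers, tx, ty, tz, twist
```

>>> {"op": "drive_tool", "data": {
  "increments": [
    {"fingers": 100, "tx": 2.7, "ty": -2.9, "tz": 0, "twist": 0},
    {"fingers": 100, "tx": 5.5, "ty": -5.7, "tz": 0, "twist": 0},
    {"fingers": 100, "tx": 8.2, "ty": -8.6, "tz": 0, "twist": 0},
    {"fingers": 100, "tx": 10.9, "ty": -11.4, "tz": 0, "twist": 0},
    {"fingers": 100, "tx": 13.6, "ty": -14.3, "tz": 0, "twist": 0}
  ]
}}

```text
clock: 0.52
position: [0.2854, -0.3187, 0.2384]
tool_rot: [-3.141, -0.0, 0.404]
ft_force: [0.6, -0.3, 0.0]
grip_width: 0.0879
gripper_force: 0.0
```

>>> {"op": "drive_tool", "data": {
  "increments": [
    {"fingers": 100, "tx": 2.7, "ty": -2.9, "tz": 0, "twist": 0},
    {"fingers": 100, "tx": 5.5, "ty": -5.7, "tz": 0, "twist": 0},
    {"fingers": 100, "tx": 8.2, "ty": -8.6, "tz": 0, "twist": 0},
    {"fingers": 100, "tx": 10.9, "ty": -11.4, "tz": 0, "twist": 0},
    {"fingers": 100, "tx": 13.6, "ty": -14.3, "tz": 0, "twist": 0}
  ]
}}

```text
clock: 0.93
position: [0.3541, -0.1337, 0.2387]
tool_rot: [-3.142, -0.0, 0.404]
ft_force: [0.9, -0.7, -0.1]
grip_width: 0.088
gripper_force: 0.0
```

>>> {"op": "drive_tool", "data": {
  "increments": [
    {"fingers": 100, "tx": 2.7, "ty": -2.9, "tz": 0, "twist": 0},
    {"fingers": 100, "tx": 5.5, "ty": -5.7, "tz": 0, "twist": 0},
    {"fingers": 100, "tx": 8.2, "ty": -8.6, "tz": 0, "twist": 0},
    {"fingers": 100, "tx": 10.9, "ty": -11.4, "tz": 0, "twist": 0},
    {"fingers": 100, "tx": 10.9, "ty": -11.4, "tz": 0, "twist": 0}
  ]
}}

```text
clock: 1.35
position: [0.41, 0.0175, 0.2386]
tool_rot: [-3.14, -0.001, 0.412]
ft_force: [-0.0, 0.2, -1.0]
grip_width: 0.088
gripper_force: 0.0
```

>>> {"op": "drive_tool", "data": {
  "increments": [
    {"fingers": 100, "tx": 0, "ty": 0, "tz": 0, "twist": -7},
    {"fingers": 100, "tx": 0, "ty": 0, "tz": 0, "twist": -14},
    {"fingers": 100, "tx": 0, "ty": 0, "tz": 0, "twist": -21},
    {"fingers": 100, "tx": 0, "ty": 0, "tz": 0, "twist": -28},
    {"fingers": 100, "tx": 0, "ty": 0, "tz": 0, "twist": -35}
  ]
}}

```text
clock: 1.77
position: [0.4091, 0.0119, 0.2385]
tool_rot: [-3.141, 0.0, 1.022]
ft_force: [-0.6, 0.4, 0.7]
grip_width: 0.0882
gripper_force: 0.0
```

>>> {"op": "drive_tool", "data": {
  "increments": [
    {"fingers": 100, "tx": 0, "ty": 0, "tz": 0, "twist": -6},
    {"fingers": 100, "tx": 0, "ty": 0, "tz": 0, "twist": -11.6},
    {"fingers": 100, "tx": 0, "ty": 0, "tz": 0, "twist": -11.6},
    {"fingers": 100, "tx": 0, "ty": 0, "tz": 0, "twist": -11.6}
  ]
}}

```text
clock: 2.1
position: [0.4091, 0.0119, 0.2386]
tool_rot: [-3.141, 0.0, 1.215]
ft_force: [0.0, 0.1, -0.3]
grip_width: 0.0883
gripper_force: 0.0
```

>>> {"op": "drive_tool", "data": {
  "increments": [
    {"fingers": 100, "tx": 4, "ty": 0, "tz": 0, "twist": 0},
    {"fingers": 100, "tx": 8, "ty": 0.1, "tz": 0, "twist": 0},
    {"fingers": 100, "tx": 12, "ty": 0.1, "tz": 0, "twist": 0},
    {"fingers": 100, "tx": 16, "ty": 0.2, "tz": 0, "twist": 0},
    {"fingers": 100, "tx": 18.4, "ty": 0.2, "tz": 2, "twist": 0}
  ]
}}

```text
clock: 2.52
position: [0.4768, 0.1873, 0.2211]
tool_rot: [3.136, -0.004, 1.216]
ft_force: [0.3, -0.3, 0.9]
grip_width: 0.0881
gripper_force: 0.0
```

>>> {"op": "drive_tool", "data": {
  "increments": [
    {"fingers": 70, "tx": 0, "ty": 0, "tz": 1, "twist": 0},
    {"fingers": 70, "tx": 0, "ty": 0, "tz": 1.8, "twist": 0},
    {"fingers": 70, "tx": 0, "ty": 0, "tz": 1.8, "twist": 0}
  ]
}}

```text
clock: 2.77
position: [0.474, 0.1839, 0.1992]
tool_rot: [-3.139, 0.002, 1.216]
ft_force: [0.5, 0.3, 0.1]
grip_width: 0.0701
gripper_force: 0.0
```

Run:
```python
from h import *
a,_,_=snap('scene');b,_,_=snap('top')
r=lambda im,x0,y0,w,h,k:cv2.resize(im[y0:y0+h,x0:x0+w],None,fx=k,fy=k,interpolation=cv2.INTER_CUBIC)
cv2.imwrite('pics/c2.png',np.hstack([r(a,235,220,100,125,4),r(b,190,190,80,100,5)]))
```

```text
(no output)
```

View pics/c2.png

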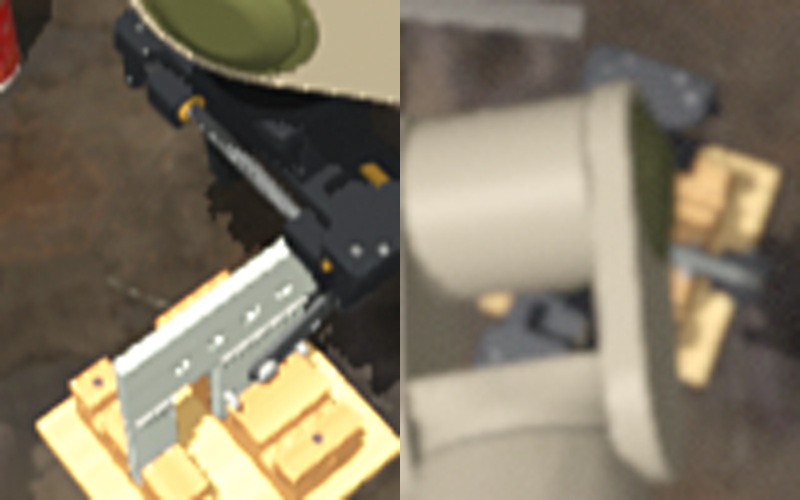

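The open fingers straddle the plate near hole 2, at about (310,255) in the left crop. Nothing is touching, so I'll go down and grip.

>>> {"op": "drive_tool", "data": {
  "increments": [
    {"fingers": 70, "tx": 0, "ty": 0, "tz": 1.5, "twist": 0},
    {"fingers": 60, "tx": 0, "ty": 0, "tz": 3, "twist": 0},
    {"fingers": 50, "tx": 0, "ty": 0, "tz": 4.6, "twist": 0},
    {"fingers": 40, "tx": 0, "ty": 0, "tz": 4.6, "twist": 0},
    {"fingers": 30, "tx": 0, "ty": 0, "tz": 4.6, "twist": 0}
  ]
}}

```text
clock: 3.28
position: [0.4749, 0.1836, 0.1555]
tool_rot: [3.141, -0.0, 1.217]
ft_force: [-0.6, 0.4, -0.1]
grip_width: 0.037
gripper_force: 0.0
```

>>> {"op": "drive_tool", "data": {
  "increments": [
    {"fingers": 20, "tx": 0, "ty": 0, "tz": 0, "twist": 0},
    {"fingers": 14, "tx": 0, "ty": 0, "tz": 0, "twist": 0},
    {"fingers": 0, "tx": 0, "ty": 0, "tz": 0, "twist": 0},
    {"fingers": 0, "tx": 0, "ty": 0, "tz": 0, "twist": 0},
    {"fingers": 0, "tx": 0, "ty": 0, "tz": 0, "twist": 0}
  ],
  "squeeze": 10
}}

```text
clock: 3.7
position: [0.4748, 0.1842, 0.1553]
tool_rot: [3.141, -0.0, 1.218]
ft_force: [-0.5, -0.4, 3.5]
grip_width: 0.008
gripper_force: 10.0
```

>>> {"op": "drive_tool", "data": {
  "increments": [
    {"fingers": 0, "tx": 0, "ty": 0, "tz": 0, "twist": 0},
    {"fingers": 0, "tx": 0, "ty": 0, "tz": 0, "twist": 0},
    {"fingers": 0, "tx": 0, "ty": 0, "tz": -0.3, "twist": 0},
    {"fingers": 0, "tx": 0, "ty": 0, "tz": -0.8, "twist": 0},
    {"fingers": 0, "tx": 0, "ty": 0, "tz": -1.5, "twist": 0}
  ],
  "squeeze": 50
}}

```text
clock: 4.12
position: [0.474, 0.1841, 0.1691]
tool_rot: [-3.139, 0.001, 1.218]
ft_force: [-0.7, 0.5, -6.2]
grip_width: 0.0076
gripper_force: 50.0
```

>>> {"op": "drive_tool", "data": {
  "increments": [
    {"fingers": 0, "tx": 0, "ty": 0, "tz": -1, "twist": 0},
    {"fingers": 0, "tx": 0, "ty": 0, "tz": -2, "twist": 0},
    {"fingers": 0, "tx": 0, "ty": 0, "tz": -3, "twist": 0},
    {"fingers": 0, "tx": 0, "ty": 0, "tz": -4, "twist": 0},
    {"fingers": 0, "tx": 0, "ty": 0, "tz": -4, "twist": 0}
  ]
}}

```text
clock: 4.53
position: [0.4753, 0.1843, 0.2116]
tool_rot: [3.139, -0.001, 1.218]
ft_force: [0.5, 0.9, -6.2]
grip_width: 0.0075
gripper_force: 50.0
```

Run:
```python
from h import *
a,_,_=snap('scene');s=robot.state();print(s['position'],s['tool_rot'],s['ft_force'],s['moment'])
x=np.array([np.cos(s['tool_rot'][2]),np.sin(s['tool_rot'][2])]);print('about normal',s['moment'][:2]@np.array([x[1],-x[0]]))
```

```text
[0.47492666 0.18420982 0.21041086] [ 3.14027645e+00 -6.87479214e-04  1.21813850e+00] [ 0.56559897 -0.36671472 -7.44041723] [-0.03397439 -0.04493744  0.01792823]
about normal -0.01636244480419257
```

>>> {"op": "drive_tool", "data": {
  "increments": [
    {"fingers": 0, "tx": -1, "ty": 0.2, "tz": -1.5, "twist": 0},
    {"fingers": 0, "tx": -3, "ty": 0.8, "tz": -3, "twist": 0},
    {"fingers": 0, "tx": -6, "ty": 1.5, "tz": -4.2, "twist": 0},
    {"fingers": 0, "tx": -9, "ty": 2.3, "tz": -4.2, "twist": 0},
    {"fingers": 0, "tx": -12, "ty": 3.1, "tz": -4.2, "twist": 0}
  ]
}}

```text
clock: 5.0
position: [0.4619, 0.0598, 0.2516]
tool_rot: [3.142, 0.0, 1.219]
ft_force: [0.5, -0.2, -6.6]
grip_width: 0.0074
gripper_force: 50.0
```

>>> {"op": "drive_tool", "data": {
  "increments": [
    {"fingers": 0, "tx": -3, "ty": 0.8, "tz": 0, "twist": 0},
    {"fingers": 0, "tx": -6, "ty": 1.5, "tz": 0, "twist": 0},
    {"fingers": 0, "tx": -9, "ty": 2.3, "tz": 0, "twist": 0},
    {"fingers": 0, "tx": -12, "ty": 3.1, "tz": 0, "twist": 0},
    {"fingers": 0, "tx": -14, "ty": 3.6, "tz": 0, "twist": 0}
  ]
}}

```text
clock: 5.42
position: [0.4471, -0.0853, 0.251]
tool_rot: [-3.14, 0.001, 1.217]
ft_force: [1.1, 1.0, -6.8]
grip_width: 0.0078
gripper_force: 50.0
```

>>> {"op": "drive_tool", "data": {
  "increments": [
    {"fingers": 0, "tx": -2, "ty": 0.6, "tz": 0, "twist": -4},
    {"fingers": 0, "tx": -2.9, "ty": 0.7, "tz": 0, "twist": -8},
    {"fingers": 0, "tx": -2.9, "ty": 0.7, "tz": 0, "twist": -12},
    {"fingers": 0, "tx": -2.9, "ty": 0.7, "tz": 0, "twist": -14.6},
    {"fingers": 0, "tx": -2.9, "ty": 0.7, "tz": 0, "twist": -14.6}
  ]
}}

```text
clock: 5.83
position: [0.4439, -0.1127, 0.251]
tool_rot: [-3.14, -0.001, 1.474]
ft_force: [-0.5, -0.2, -6.5]
grip_width: 0.0075
gripper_force: 50.0
```

Run:
```python
from h import *
a,K,T=snap('scene');b,K2,T2=snap('top');s=robot.state();print(s['position'],s['tool_rot'],s['ft_force'])
np.savez('s1.npz',a=a,b=b)
u=proj(K,T,s['position']).astype(int);v=proj(K2,T2,s['position']).astype(int);print(u,v)
r=lambda im,x0,y0,w,h,k:cv2.resize(im[y0:y0+h,x0:x0+w],None,fx=k,fy=k,interpolation=cv2.INTER_CUBIC)
print(u[0]-60,u[1]-50)
cv2.imwrite('pics/c3.png',np.vstack([r(a,u[0]-80,u[1]-50,160,118,5)]))
```

```text
[ 0.44409686 -0.11245237  0.25123297] [-3.14053467e+00 -4.45524171e-04  1.47136642e+00] [ 0.84969185  0.41192661 -7.66137249]
[378 177] [339 245]
318 127
```

View pics/c3.png

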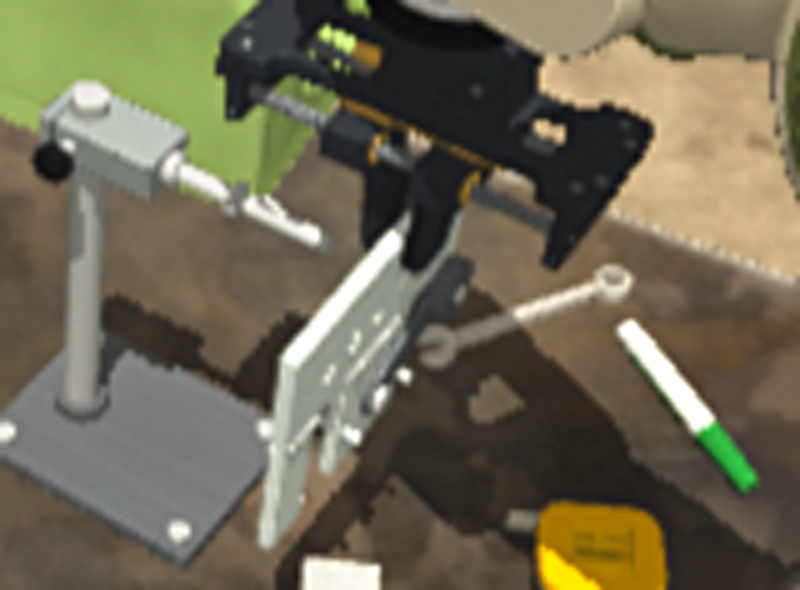

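Run:
```python
from h import *
z=np.load('top0.npz');t,Kt,Tt=z['f'],z['K'],z['T']
z=np.load('scene0.npz');s,Ks,Ts=z['f'],z['K'],z['T']
def fit(p):return cv2.fitLine(np.array(p,np.float32),cv2.DIST_HUBER,0,.01,.01).ravel()
# top: peg rows, centroid across columns
g=t.astype(int).min(2);p=[]
for v in range(201,229):
    u0=322+20.0-(v-200)*.063; r=np.arange(int(u0)-6,int(u0)+7); row=g[v,r]; w=np.clip(row-np.median(row)-25,0,None)
    if w.sum()>20:p.append(((w*r).sum()/w.sum(),v))
p=np.array(p);print('top',p[::4].round(1).tolist());lt=fit(p)
# scene: columns
g=s.astype(int).min(2);q=[]
for u in range(334,364):
    v0=140+160/5-8+(u-334)*.52-0; v0=160+(u-334)*(175-160)/(362.4-334); r=np.arange(int(v0)-6,int(v0)+7); c=g[r,u]; w=np.clip(c-150,0,None)
    if w.sum()>20:q.append((u,(w*r).sum()/w.sum(),w.sum()))
q=np.array(q);print('scene',q.round(1).tolist());ls=fit(q[:,:2])
def pn(K,T,l):
    o,a=ray(K,T,l[2],l[3]);_,b=ray(K,T,l[2]+20*l[0],l[3]+20*l[1]);n=np.cross(a,b);return n/np.linalg.norm(n),o
n1,o1=pn(Kt,Tt,lt);n2,o2=pn(Ks,Ts,ls);d=np.cross(n1,n2);d/=np.linalg.norm(d)
for X in(.49,.53,.57):
    print(X,np.linalg.solve(np.array([n1,n2,[1,0,0]]),[n1@o1,n2@o2,X]).round(4))
# with level peg forced
yaw=np.degrees(np.arctan2(-d[1]*np.sign(d[0])*-1,abs(d[0])));print('yaw',yaw,'slope',d[2]/d[0])
# holes vs nominal
st=robot.state();P=st['position'];y=st['tool_rot'][2];ux=np.array([np.cos(y),np.sin(y),0]);nx=np.array([np.sin(y),-np.cos(y),0])
for k,off,(cu,cv_) in((3,23.7,(377,322)),(4,47.4,(353,348)),(5,71.2,(328,375))):
    m=(298+(cu+.5)/5-.5,127+(cv_+.5)/5-.5)
    o,dd=ray(Ks,Ts,*m);f=P-nx*.000
    kk=nx@(f-o)/(nx@dd);h=o+kk*dd
    print(k,'hole2 implied along/z rel TCP mm',((h-P)@ux*1e3-off).round(1),((h-P)[2]*1e3).round(1))
top=[(298+(290+.5)/5-.5,127+(357+.5)/5-.5)]
```

```text
top [[341.7, 201.0], [341.4, 205.0], [341.4, 209.0], [341.0, 213.0], [340.6, 217.0], [340.1, 221.0]]
scene [[334.0, 160.6, 228.0], [335.0, 161.2, 239.0], [336.0, 161.6, 259.0], [337.0, 162.2, 237.0], [338.0, 162.6, 257.0], [339.0, 163.1, 238.0], [340.0, 163.5, 260.0], [341.0, 164.1, 239.0], [342.0, 164.5, 250.0], [343.0, 165.5, 276.0], [344.0, 165.6, 287.0], [345.0, 164.6, 242.0], [346.0, 166.2, 230.0], [347.0, 167.1, 236.0], [348.0, 167.5, 251.0], [349.0, 168.3, 164.0], [350.0, 169.1, 136.0], [351.0, 168.2, 220.0], [352.0, 168.9, 257.0], [353.0, 169.6, 255.0], [354.0, 170.3, 253.0], [355.0, 171.6, 127.0], [356.0, 172.0, 141.0], [357.0, 172.5, 130.0], [358.0, 172.8, 195.0], [359.0, 173.0, 228.0], [360.0, 173.4, 260.0], [361.0, 174.0, 228.0], [362.0, 174.3, 254.0], [363.0, 174.3, 76.0]]
0.49 [ 0.49   -0.1153  0.2369]
0.53 [ 0.53   -0.1195  0.2372]
0.57 [ 0.57   -0.1237  0.2375]
yaw -5.959288927437099 slope 0.006725934506845324
3 hole2 implied along/z rel TCP mm -7.4 -35.0
4 hole2 implied along/z rel TCP mm -7.1 -32.6
5 hole2 implied along/z rel TCP mm -6.6 -30.0
```

Peg found at about y −0.116 and z 0.233–0.237 near its nose. That's too coarse for a ±1.5 mm fit, so I'll feel for it with the slot between lug and leg: the strip's underside for height and the lug's side for lateral position.

>>> {"op": "drive_tool", "data": {
  "increments": [
    {"fingers": 0, "tx": 0, "ty": 0, "tz": -2, "twist": 0},
    {"fingers": 0, "tx": 0, "ty": 0, "tz": -4, "twist": 0},
    {"fingers": 0, "tx": -2, "ty": 0, "tz": -5.6, "twist": 0},
    {"fingers": 0, "tx": -4.5, "ty": 0, "tz": -5.6, "twist": 0},
    {"fingers": 0, "tx": -6.2, "ty": 0, "tz": -5.6, "twist": 0}
  ]
}}

```text
clock: 6.35
position: [0.4383, -0.1756, 0.3084]
tool_rot: [3.14, 0.002, 1.472]
ft_force: [1.4, 0.7, -7.9]
grip_width: 0.0075
gripper_force: 50.0
```

>>> {"op": "drive_tool", "data": {
  "increments": [
    {"fingers": 0, "tx": 0, "ty": 1, "tz": 0, "twist": 0},
    {"fingers": 0, "tx": 0, "ty": 2, "tz": 0, "twist": 0},
    {"fingers": 0, "tx": 0, "ty": 3, "tz": 0, "twist": 0},
    {"fingers": 0, "tx": 0, "ty": 4, "tz": 0, "twist": 0},
    {"fingers": 0, "tx": 0, "ty": 5, "tz": 0, "twist": 0}
  ]
}}

```text
clock: 6.77
position: [0.4893, -0.1785, 0.3075]
tool_rot: [-3.141, -0.0, 1.474]
ft_force: [1.0, -0.2, -7.0]
grip_width: 0.0075
gripper_force: 50.0
```

Run:
```python
from h import *
a,K,T=snap('scene');s=robot.state();print(s['position'],s['tool_rot'],s['ft_force'])
r=lambda im,x0,y0,w,h,k:cv2.resize(im[y0:y0+h,x0:x0+w],None,fx=k,fy=k,interpolation=cv2.INTER_CUBIC)
cv2.imwrite('pics/c4.png',r(a,300,100,130,100,6))
```

```text
[ 0.49068128 -0.17872822  0.30723377] [ 3.14073740e+00 -4.69266897e-04  1.47419734e+00] [-1.13631988 -0.02493784 -7.15429577]
```

View pics/c4.png

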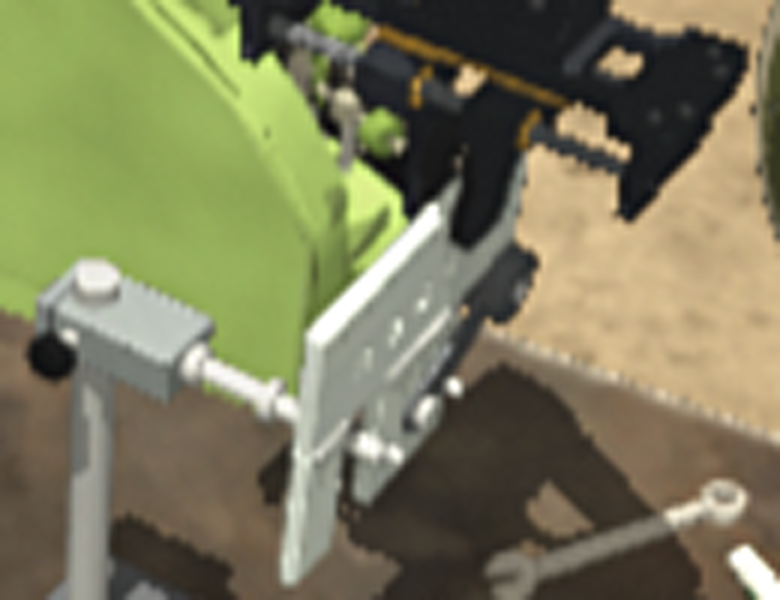

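The peg's nose (390,455) shows through the slot between leg and lug. I'll lower gently until the strip's underside touches.

>>> {"op": "drive_tool", "data": {
  "increments": [
    {"fingers": 0, "tx": 0, "ty": 0, "tz": 0.4, "twist": 0},
    {"fingers": 0, "tx": 0, "ty": 0, "tz": 0.8, "twist": 0},
    {"fingers": 0, "tx": 0, "ty": 0, "tz": 1.2, "twist": 0},
    {"fingers": 0, "tx": 0, "ty": 0, "tz": 1.4, "twist": 0},
    {"fingers": 0, "tx": 0, "ty": 0, "tz": 1.4, "twist": 0}
  ]
}}

```text
clock: 7.23
position: [0.4876, -0.179, 0.2932]
tool_rot: [-3.14, -0.001, 1.473]
ft_force: [0.2, 0.5, -6.3]
grip_width: 0.0075
gripper_force: 50.0
```

>>> {"op": "drive_tool", "data": {
  "increments": [
    {"fingers": 0, "tx": 0, "ty": 0, "tz": 0.05, "twist": 0},
    {"fingers": 0, "tx": 0, "ty": 0, "tz": 0.1, "twist": 0},
    {"fingers": 0, "tx": 0, "ty": 0, "tz": 0.15, "twist": 0},
    {"fingers": 0, "tx": 0, "ty": 0, "tz": 0.2, "twist": 0},
    {"fingers": 0, "tx": 0, "ty": 0, "tz": 0.2, "twist": 0}
  ]
}}

```text
clock: 7.65
position: [0.488, -0.1792, 0.2917]
tool_rot: [3.142, 0.0, 1.473]
ft_force: [0.1, -0.2, -6.3]
grip_width: 0.0074
gripper_force: 50.0
```

>>> {"op": "drive_tool", "data": {
  "increments": [
    {"fingers": 0, "tx": 0, "ty": 0, "tz": 0.05, "twist": 0},
    {"fingers": 0, "tx": 0, "ty": 0, "tz": 0.1, "twist": 0},
    {"fingers": 0, "tx": 0, "ty": 0, "tz": 0.15, "twist": 0},
    {"fingers": 0, "tx": 0, "ty": 0, "tz": 0.2, "twist": 0},
    {"fingers": 0, "tx": 0, "ty": 0, "tz": 0.2, "twist": 0}
  ]
}}

```text
clock: 8.07
position: [0.488, -0.1792, 0.2896]
tool_rot: [-3.141, -0.0, 1.473]
ft_force: [0.8, 0.7, -6.8]
grip_width: 0.0074
gripper_force: 50.0
```

>>> {"op": "drive_tool", "data": {
  "increments": [
    {"fingers": 0, "tx": 0, "ty": 0, "tz": 0.05, "twist": 0},
    {"fingers": 0, "tx": 0, "ty": 0, "tz": 0.1, "twist": 0},
    {"fingers": 0, "tx": 0, "ty": 0, "tz": 0.1, "twist": 0}
  ]
}}

```text
clock: 8.32
position: [0.488, -0.1792, 0.2886]
tool_rot: [-3.141, -0.0, 1.473]
ft_force: [1.1, -0.5, -6.2]
grip_width: 0.0075
gripper_force: 50.0
```

>>> {"op": "drive_tool", "data": {
  "increments": [
    {"fingers": 0, "tx": 0, "ty": 0, "tz": 0.05, "twist": 0},
    {"fingers": 0, "tx": 0, "ty": 0, "tz": 0.1, "twist": 0},
    {"fingers": 0, "tx": 0, "ty": 0, "tz": 0.1, "twist": 0}
  ]
}}

```text
clock: 8.57
position: [0.488, -0.1792, 0.2876]
tool_rot: [-3.141, -0.0, 1.473]
ft_force: [-0.2, -0.5, -7.0]
grip_width: 0.0077
gripper_force: 50.0
```

>>> {"op": "drive_tool", "data": {
  "increments": [
    {"fingers": 0, "tx": 0, "ty": 0, "tz": 0.05, "twist": 0},
    {"fingers": 0, "tx": 0, "ty": 0, "tz": 0.1, "twist": 0},
    {"fingers": 0, "tx": 0, "ty": 0, "tz": 0.1, "twist": 0}
  ]
}}

```text
clock: 8.82
position: [0.488, -0.1792, 0.2866]
tool_rot: [-3.141, -0.0, 1.473]
ft_force: [-0.5, 0.4, -6.3]
grip_width: 0.0072
gripper_force: 50.0
```

>>> {"op": "drive_tool", "data": {
  "increments": [
    {"fingers": 0, "tx": 0, "ty": 0, "tz": 0.05, "twist": 0},
    {"fingers": 0, "tx": 0, "ty": 0, "tz": 0.1, "twist": 0},
    {"fingers": 0, "tx": 0, "ty": 0, "tz": 0.1, "twist": 0}
  ]
}}

```text
clock: 9.07
position: [0.488, -0.1792, 0.2856]
tool_rot: [-3.141, -0.0, 1.473]
ft_force: [-0.7, -0.2, -7.5]
grip_width: 0.0075
gripper_force: 50.0
```

>>> {"op": "drive_tool", "data": {
  "increments": [
    {"fingers": 0, "tx": 0, "ty": 0, "tz": 0.05, "twist": 0},
    {"fingers": 0, "tx": 0, "ty": 0, "tz": 0.1, "twist": 0},
    {"fingers": 0, "tx": 0, "ty": 0, "tz": 0.1, "twist": 0}
  ]
}}

```text
clock: 9.32
position: [0.488, -0.1792, 0.2846]
tool_rot: [-3.141, -0.0, 1.473]
ft_force: [-0.5, 1.1, -7.1]
grip_width: 0.0074
gripper_force: 50.0
```

>>> {"op": "drive_tool", "data": {
  "increments": [
    {"fingers": 0, "tx": 0, "ty": 0, "tz": 0.05, "twist": 0},
    {"fingers": 0, "tx": 0, "ty": 0, "tz": 0.1, "twist": 0},
    {"fingers": 0, "tx": 0, "ty": 0, "tz": 0.1, "twist": 0}
  ]
}}

```text
clock: 9.57
position: [0.4881, -0.1793, 0.2839]
tool_rot: [3.141, 0.0, 1.473]
ft_force: [0.7, 0.0, -4.7]
grip_width: 0.0078
gripper_force: 50.0
```

Contact: about 2 N at TCP z ≈ 0.2841, so hole centring is at TCP z 0.251. I'll raise slightly and feel the lug's side against the peg.

>>> {"op": "drive_tool", "data": {
  "increments": [
    {"fingers": 0, "tx": 0, "ty": 0, "tz": -0.4, "twist": 0},
    {"fingers": 0, "tx": 0.2, "ty": 0, "tz": -0.4, "twist": 0},
    {"fingers": 0, "tx": 0.4, "ty": 0, "tz": -0.4, "twist": 0},
    {"fingers": 0, "tx": 0.5, "ty": 0, "tz": -0.4, "twist": 0},
    {"fingers": 0, "tx": 0.5, "ty": 0, "tz": -0.4, "twist": 0}
  ]
}}

```text
clock: 9.98
position: [0.4885, -0.1739, 0.2877]
tool_rot: [-3.141, -0.0, 1.473]
ft_force: [-0.3, -0.6, -7.0]
grip_width: 0.0074
gripper_force: 50.0
```

>>> {"op": "drive_tool", "data": {
  "increments": [
    {"fingers": 0, "tx": 0.05, "ty": 0, "tz": 0, "twist": 0},
    {"fingers": 0, "tx": 0.1, "ty": 0, "tz": 0, "twist": 0},
    {"fingers": 0, "tx": 0.1, "ty": 0, "tz": 0, "twist": 0}
  ]
}}

```text
clock: 10.23
position: [0.4886, -0.1731, 0.2877]
tool_rot: [-3.142, -0.0, 1.473]
ft_force: [-0.7, 0.4, -6.4]
grip_width: 0.0077
gripper_force: 50.0
```

>>> {"op": "drive_tool", "data": {
  "increments": [
    {"fingers": 0, "tx": 0.05, "ty": 0, "tz": 0, "twist": 0},
    {"fingers": 0, "tx": 0.1, "ty": 0, "tz": 0, "twist": 0},
    {"fingers": 0, "tx": 0.1, "ty": 0, "tz": 0, "twist": 0}
  ]
}}

```text
clock: 10.48
position: [0.4887, -0.1722, 0.2877]
tool_rot: [-3.142, -0.0, 1.473]
ft_force: [0.6, -0.2, -6.9]
grip_width: 0.0076
gripper_force: 50.0
```

>>> {"op": "drive_tool", "data": {
  "increments": [
    {"fingers": 0, "tx": 0.05, "ty": 0, "tz": 0, "twist": 0},
    {"fingers": 0, "tx": 0.1, "ty": 0, "tz": 0, "twist": 0},
    {"fingers": 0, "tx": 0.1, "ty": 0, "tz": 0, "twist": 0}
  ]
}}

```text
clock: 10.73
position: [0.4888, -0.1715, 0.2879]
tool_rot: [3.141, 0.001, 1.473]
ft_force: [0.7, -3.0, -6.1]
grip_width: 0.0075
gripper_force: 50.0
```

>>> {"op": "drive_tool", "data": {
  "increments": [
    {"fingers": 0, "tx": -0.3, "ty": 0, "tz": 0, "twist": 0},
    {"fingers": 0, "tx": -0.3, "ty": -0.8, "tz": 0, "twist": 0},
    {"fingers": 0, "tx": -0.3, "ty": -1.6, "tz": 0, "twist": 0},
    {"fingers": 0, "tx": -0.3, "ty": -2.5, "tz": 0, "twist": 0},
    {"fingers": 0, "tx": -0.3, "ty": -2.5, "tz": 0, "twist": 0}
  ]
}}

```text
clock: 11.15
position: [0.4619, -0.1713, 0.288]
tool_rot: [-3.141, -0.0, 1.473]
ft_force: [0.5, 0.2, -6.5]
grip_width: 0.0074
gripper_force: 50.0
```

>>> {"op": "drive_tool", "data": {
  "increments": [
    {"fingers": 0, "tx": 1.5, "ty": 0, "tz": 1, "twist": 0},
    {"fingers": 0, "tx": 3.5, "ty": 0, "tz": 2, "twist": 0},
    {"fingers": 0, "tx": 5, "ty": 0, "tz": 3, "twist": 0},
    {"fingers": 0, "tx": 5.6, "ty": 0, "tz": 3.7, "twist": 0},
    {"fingers": 0, "tx": 5.6, "ty": 0, "tz": 3.7, "twist": 0}
  ]
}}

```text
clock: 11.57
position: [0.4685, -0.1148, 0.2497]
tool_rot: [-3.139, -0.001, 1.474]
ft_force: [0.8, -1.4, -6.3]
grip_width: 0.0079
gripper_force: 50.0
```

>>> {"op": "drive_tool", "data": {
  "increments": [
    {"fingers": 0, "tx": 0, "ty": 0, "tz": 0, "twist": 0},
    {"fingers": 0, "tx": 0, "ty": 0, "tz": 0, "twist": 0}
  ]
}}

```text
clock: 11.73
position: [0.4694, -0.1169, 0.2514]
tool_rot: [3.14, 0.001, 1.472]
ft_force: [-0.4, -0.1, -7.3]
grip_width: 0.0076
gripper_force: 50.0
```

Run:
```python
from h import *
s=robot.state();P=s['position'];y=s['tool_rot'][2];print(P.round(5),s['tool_rot'])
ux=np.array([np.cos(y),np.sin(y)]);nx=np.array([np.sin(y),-np.cos(y)])
for yaw in(-5.3,-5.6,-6):
    a=np.radians(yaw);pd=np.array([np.cos(a),np.sin(a)])
    # peg-relative lateral: hole2 TCP point must lie on the peg line; contact point peg axis = C+ux*53.2
    c=np.array([.4888,-.1718])+ux*.0532
    w=c-P[:2]; # find along-peg offset
    lat=np.linalg.solve(np.stack([ux,pd],1),w);print(yaw,'tx to add mm',lat[0]*1e3,'fwd',lat[1]*1e3)
print('tz add mm',(P[2]-.2511)*1e3)
```

```text
[ 0.46941 -0.11692  0.25137] [3.14039092e+00 8.64796005e-04 1.47242353e+00]
-5.3 tx to add mm 0.3436271003669203 fwd 24.691783250696794
-5.6 tx to add mm 0.47291241041402954 fwd 24.691362768117877
-6 tx to add mm 0.6452927130677352 fwd 24.691855139649004
tz add mm 0.2666004678320011
```

Aligned to within 0.5 mm, so I'll move onto the peg slowly.

>>> {"op": "drive_tool", "data": {
  "increments": [
    {"fingers": 0, "tx": 0.05, "ty": 0.2, "tz": 0, "twist": 0},
    {"fingers": 0, "tx": 0.05, "ty": 0.4, "tz": 0, "twist": 0},
    {"fingers": 0, "tx": 0.05, "ty": 0.6, "tz": 0, "twist": 0},
    {"fingers": 0, "tx": 0.05, "ty": 0.8, "tz": 0, "twist": 0},
    {"fingers": 0, "tx": 0.05, "ty": 0.9, "tz": 0, "twist": 0}
  ]
}}

```text
clock: 12.15
position: [0.4785, -0.1166, 0.2508]
tool_rot: [3.141, 0.0, 1.473]
ft_force: [0.1, 1.5, -6.5]
grip_width: 0.0075
gripper_force: 50.0
```

>>> {"op": "drive_tool", "data": {
  "increments": [
    {"fingers": 0, "tx": 0, "ty": 0.05, "tz": 0, "twist": 0},
    {"fingers": 0, "tx": 0, "ty": 0.1, "tz": 0, "twist": 0},
    {"fingers": 0, "tx": 0, "ty": 0.15, "tz": 0, "twist": 0},
    {"fingers": 0, "tx": 0, "ty": 0.15, "tz": 0, "twist": 0}
  ]
}}

```text
clock: 12.48
position: [0.4796, -0.1165, 0.2507]
tool_rot: [-3.142, -0.0, 1.473]
ft_force: [0.3, 0.2, -7.6]
grip_width: 0.0074
gripper_force: 50.0
```

>>> {"op": "drive_tool", "data": {
  "increments": [
    {"fingers": 0, "tx": 0, "ty": 0.05, "tz": 0, "twist": 0},
    {"fingers": 0, "tx": 0, "ty": 0.1, "tz": 0, "twist": 0},
    {"fingers": 0, "tx": 0, "ty": 0.15, "tz": 0, "twist": 0},
    {"fingers": 0, "tx": 0, "ty": 0.15, "tz": 0, "twist": 0}
  ]
}}

```text
clock: 12.82
position: [0.4812, -0.1167, 0.2507]
tool_rot: [3.142, -0.0, 1.473]
ft_force: [0.6, -0.2, -6.7]
grip_width: 0.0077
gripper_force: 50.0
```

>>> {"op": "drive_tool", "data": {
  "increments": [
    {"fingers": 0, "tx": 0, "ty": 0.05, "tz": 0, "twist": 0},
    {"fingers": 0, "tx": 0, "ty": 0.1, "tz": 0, "twist": 0},
    {"fingers": 0, "tx": 0, "ty": 0.15, "tz": 0, "twist": 0},
    {"fingers": 0, "tx": 0, "ty": 0.15, "tz": 0, "twist": 0}
  ]
}}

```text
clock: 13.15
position: [0.4827, -0.1169, 0.2508]
tool_rot: [3.142, 0.0, 1.473]
ft_force: [0.3, -0.6, -7.1]
grip_width: 0.0076
gripper_force: 50.0
```

>>> {"op": "drive_tool", "data": {
  "increments": [
    {"fingers": 0, "tx": 0, "ty": 0.1, "tz": 0, "twist": 0},
    {"fingers": 0, "tx": 0, "ty": 0.2, "tz": 0, "twist": 0},
    {"fingers": 0, "tx": 0, "ty": 0.3, "tz": 0, "twist": 0},
    {"fingers": 0, "tx": 0, "ty": 0.4, "tz": 0, "twist": 0},
    {"fingers": 0, "tx": 0, "ty": 0.4, "tz": 0, "twist": 0}
  ]
}}

```text
clock: 13.57
position: [0.4868, -0.1173, 0.2507]
tool_rot: [3.142, -0.0, 1.473]
ft_force: [-0.1, -0.5, -6.8]
grip_width: 0.0076
gripper_force: 50.0
```

>>> {"op": "drive_tool", "data": {
  "increments": [
    {"fingers": 0, "tx": 0, "ty": 0.1, "tz": 0, "twist": 0},
    {"fingers": 0, "tx": 0, "ty": 0.2, "tz": 0, "twist": 0},
    {"fingers": 0, "tx": 0, "ty": 0.3, "tz": 0, "twist": 0},
    {"fingers": 0, "tx": 0, "ty": 0.4, "tz": 0, "twist": 0},
    {"fingers": 0, "tx": 0, "ty": 0.4, "tz": 0, "twist": 0}
  ]
}}

```text
clock: 13.98
position: [0.4908, -0.1177, 0.2507]
tool_rot: [3.141, 0.0, 1.473]
ft_force: [-0.1, -0.1, -8.0]
grip_width: 0.0078
gripper_force: 50.0
```

>>> {"op": "drive_tool", "data": {
  "increments": [
    {"fingers": 0, "tx": 0, "ty": 0.1, "tz": 0, "twist": 0},
    {"fingers": 0, "tx": 0, "ty": 0.2, "tz": 0, "twist": 0},
    {"fingers": 0, "tx": 0, "ty": 0.3, "tz": 0, "twist": 0},
    {"fingers": 0, "tx": 0, "ty": 0.4, "tz": 0, "twist": 0},
    {"fingers": 0, "tx": 0, "ty": 0.4, "tz": 0, "twist": 0}
  ]
}}

```text
clock: 14.4
position: [0.4947, -0.1181, 0.2507]
tool_rot: [3.142, -0.0, 1.473]
ft_force: [-0.1, 0.3, -7.0]
grip_width: 0.0075
gripper_force: 50.0
```

>>> {"op": "drive_tool", "data": {
  "increments": [
    {"fingers": 0, "tx": 0, "ty": 0.1, "tz": 0, "twist": 0},
    {"fingers": 0, "tx": 0, "ty": 0.2, "tz": 0, "twist": 0},
    {"fingers": 0, "tx": 0, "ty": 0.3, "tz": 0, "twist": 0},
    {"fingers": 0, "tx": 0, "ty": 0.4, "tz": 0, "twist": 0},
    {"fingers": 0, "tx": 0, "ty": 0.4, "tz": 0, "twist": 0}
  ]
}}

```text
clock: 14.82
position: [0.4987, -0.1185, 0.2507]
tool_rot: [3.142, -0.0, 1.473]
ft_force: [-0.2, -0.3, -7.3]
grip_width: 0.0077
gripper_force: 50.0
```

>>> {"op": "drive_tool", "data": {
  "increments": [
    {"fingers": 0, "tx": 0, "ty": 0.1, "tz": 0, "twist": 0},
    {"fingers": 0, "tx": 0, "ty": 0.2, "tz": 0, "twist": 0},
    {"fingers": 0, "tx": 0, "ty": 0.3, "tz": 0, "twist": 0},
    {"fingers": 0, "tx": 0, "ty": 0.4, "tz": 0, "twist": 0},
    {"fingers": 0, "tx": 0, "ty": 0.4, "tz": 0, "twist": 0}
  ]
}}

```text
clock: 15.23
position: [0.5027, -0.1189, 0.2507]
tool_rot: [3.142, 0.0, 1.473]
ft_force: [-0.4, 0.2, -6.5]
grip_width: 0.0074
gripper_force: 50.0
```

>>> {"op": "drive_tool", "data": {
  "increments": [
    {"fingers": 0, "tx": 0, "ty": 0.1, "tz": 0, "twist": 0},
    {"fingers": 0, "tx": 0, "ty": 0.2, "tz": 0, "twist": 0},
    {"fingers": 0, "tx": 0, "ty": 0.3, "tz": 0, "twist": 0},
    {"fingers": 0, "tx": 0, "ty": 0.3, "tz": 0, "twist": 0}
  ]
}}

```text
clock: 15.57
position: [0.5056, -0.1192, 0.2507]
tool_rot: [3.142, 0.0, 1.473]
ft_force: [0.2, -1.0, -6.7]
grip_width: 0.0079
gripper_force: 50.0
```

>>> {"op": "drive_tool", "data": {
  "increments": [
    {"fingers": 0, "tx": 0, "ty": 0.1, "tz": 0, "twist": 0},
    {"fingers": 0, "tx": 0, "ty": 0.2, "tz": 0, "twist": 0},
    {"fingers": 0, "tx": 0, "ty": 0.3, "tz": 0, "twist": 0},
    {"fingers": 0, "tx": 0, "ty": 0.3, "tz": 0, "twist": 0}
  ]
}}

```text
clock: 15.9
position: [0.5086, -0.1195, 0.2509]
tool_rot: [3.141, 0.0, 1.473]
ft_force: [-1.4, -0.2, -4.1]
grip_width: 0.0076
gripper_force: 50.0
```

>>> {"op": "drive_tool", "data": {
  "increments": [
    {"fingers": 0, "tx": 0, "ty": 0.1, "tz": 0, "twist": 0},
    {"fingers": 0, "tx": 0, "ty": 0.2, "tz": 0, "twist": 0},
    {"fingers": 0, "tx": 0, "ty": 0.3, "tz": 0, "twist": 0},
    {"fingers": 0, "tx": 0, "ty": 0.3, "tz": 0, "twist": 0}
  ]
}}

```text
clock: 16.23
position: [0.5117, -0.1198, 0.2508]
tool_rot: [3.141, 0.0, 1.473]
ft_force: [-0.7, -0.4, -4.5]
grip_width: 0.0075
gripper_force: 50.0
```

>>> {"op": "drive_tool", "data": {
  "increments": [
    {"fingers": 0, "tx": 0, "ty": 0.1, "tz": 0, "twist": 0},
    {"fingers": 0, "tx": 0, "ty": 0.2, "tz": 0, "twist": 0},
    {"fingers": 0, "tx": 0, "ty": 0.3, "tz": 0, "twist": 0},
    {"fingers": 0, "tx": 0, "ty": 0.4, "tz": 0, "twist": 0},
    {"fingers": 0, "tx": 0, "ty": 0.4, "tz": 0, "twist": 0}
  ]
}}

```text
clock: 16.65
position: [0.5157, -0.1201, 0.2508]
tool_rot: [3.141, 0.0, 1.473]
ft_force: [-0.4, -0.6, -4.4]
grip_width: 0.0078
gripper_force: 50.0
```

>>> {"op": "drive_tool", "data": {
  "increments": [
    {"fingers": 0, "tx": 0, "ty": 0.1, "tz": 0, "twist": 0},
    {"fingers": 0, "tx": 0, "ty": 0.2, "tz": 0, "twist": 0},
    {"fingers": 0, "tx": 0, "ty": 0.3, "tz": 0, "twist": 0},
    {"fingers": 0, "tx": 0, "ty": 0.4, "tz": 0, "twist": 0},
    {"fingers": 0, "tx": 0, "ty": 0.4, "tz": 0, "twist": 0}
  ]
}}

```text
clock: 17.07
position: [0.5198, -0.1206, 0.2508]
tool_rot: [3.141, 0.0, 1.473]
ft_force: [-0.2, 0.1, -4.9]
grip_width: 0.0076
gripper_force: 50.0
```

>>> {"op": "drive_tool", "data": {
  "increments": [
    {"fingers": 0, "tx": 0, "ty": 0.1, "tz": 0, "twist": 0},
    {"fingers": 0, "tx": 0, "ty": 0.2, "tz": 0, "twist": 0},
    {"fingers": 0, "tx": 0, "ty": 0.3, "tz": 0, "twist": 0},
    {"fingers": 0, "tx": 0, "ty": 0.3, "tz": 0, "twist": 0}
  ]
}}

```text
clock: 17.4
position: [0.5227, -0.1208, 0.2508]
tool_rot: [3.141, 0.0, 1.473]
ft_force: [-0.5, -0.3, -4.7]
grip_width: 0.0079
gripper_force: 50.0
```

>>> {"op": "drive_tool", "data": {
  "increments": [
    {"fingers": 0, "tx": 0, "ty": 0.05, "tz": 0, "twist": 0},
    {"fingers": 0, "tx": 0, "ty": 0.1, "tz": 0, "twist": 0},
    {"fingers": 0, "tx": 0, "ty": 0.1, "tz": 0, "twist": 0}
  ]
}}

```text
clock: 17.65
position: [0.5235, -0.1209, 0.2508]
tool_rot: [3.141, 0.0, 1.473]
ft_force: [-0.8, -1.1, -4.9]
grip_width: 0.0077
gripper_force: 50.0
```

>>> {"op": "drive_tool", "data": {
  "increments": [
    {"fingers": 0, "tx": 0, "ty": 0.05, "tz": 0, "twist": 0},
    {"fingers": 0, "tx": 0, "ty": 0.1, "tz": 0, "twist": 0},
    {"fingers": 0, "tx": 0, "ty": 0.15, "tz": 0, "twist": 0},
    {"fingers": 0, "tx": 0, "ty": 0.15, "tz": 0, "twist": 0}
  ]
}}

```text
clock: 17.98
position: [0.525, -0.121, 0.2507]
tool_rot: [3.141, -0.0, 1.473]
ft_force: [-0.9, -0.8, -4.3]
grip_width: 0.0078
gripper_force: 50.0
```

>>> {"op": "drive_tool", "data": {
  "increments": [
    {"fingers": 0, "tx": 0, "ty": 0.05, "tz": 0, "twist": 0},
    {"fingers": 0, "tx": 0, "ty": 0.1, "tz": 0, "twist": 0},
    {"fingers": 0, "tx": 0, "ty": 0.1, "tz": 0, "twist": 0}
  ]
}}

```text
clock: 18.23
position: [0.5261, -0.1211, 0.2508]
tool_rot: [3.141, -0.0, 1.473]
ft_force: [-1.0, 0.3, -4.2]
grip_width: 0.0076
gripper_force: 50.0
```

>>> {"op": "drive_tool", "data": {
  "increments": [
    {"fingers": 0, "tx": 0, "ty": 0.05, "tz": 0, "twist": 0},
    {"fingers": 0, "tx": 0, "ty": 0.1, "tz": 0, "twist": 0},
    {"fingers": 0, "tx": 0, "ty": 0.1, "tz": 0, "twist": 0}
  ]
}}

```text
clock: 18.48
position: [0.5269, -0.1212, 0.2506]
tool_rot: [-3.141, -0.0, 1.473]
ft_force: [-0.2, -0.5, -6.3]
grip_width: 0.0074
gripper_force: 50.0
```

>>> {"op": "drive_tool", "data": {
  "increments": [
    {"fingers": 0, "tx": 0, "ty": 0.05, "tz": 0, "twist": 0},
    {"fingers": 0, "tx": 0, "ty": 0.1, "tz": 0, "twist": 0},
    {"fingers": 0, "tx": 0, "ty": 0.1, "tz": 0, "twist": 0}
  ]
}}

```text
clock: 18.73
position: [0.528, -0.1213, 0.2507]
tool_rot: [3.142, -0.0, 1.473]
ft_force: [-1.0, -0.9, -5.5]
grip_width: 0.0074
gripper_force: 50.0
```

The keeper sprang back at x ≈ 0.527 (the vertical force recovered). I'll go 1 mm further and then lower until the peg carries the weight.

>>> {"op": "drive_tool", "data": {
  "increments": [
    {"fingers": 0, "tx": 0, "ty": 0.05, "tz": 0, "twist": 0},
    {"fingers": 0, "tx": 0, "ty": 0.1, "tz": 0, "twist": 0},
    {"fingers": 0, "tx": 0, "ty": 0.1, "tz": 0, "twist": 0}
  ]
}}

```text
clock: 18.98
position: [0.5288, -0.1213, 0.2507]
tool_rot: [-3.141, -0.0, 1.473]
ft_force: [-0.2, -0.8, -6.5]
grip_width: 0.0078
gripper_force: 50.0
```

>>> {"op": "drive_tool", "data": {
  "increments": [
    {"fingers": 0, "tx": 0, "ty": 0, "tz": 0.03, "twist": 0},
    {"fingers": 0, "tx": 0, "ty": 0, "tz": 0.06, "twist": 0},
    {"fingers": 0, "tx": 0, "ty": 0, "tz": 0.09, "twist": 0},
    {"fingers": 0, "tx": 0, "ty": 0, "tz": 0.09, "twist": 0}
  ]
}}

```text
clock: 19.32
position: [0.5288, -0.1215, 0.2501]
tool_rot: [3.141, 0.0, 1.473]
ft_force: [-2.6, 0.1, -3.8]
grip_width: 0.0074
gripper_force: 50.0
```

>>> {"op": "drive_tool", "data": {
  "increments": [
    {"fingers": 0, "tx": 0, "ty": 0, "tz": 0.03, "twist": 0},
    {"fingers": 0, "tx": 0, "ty": 0, "tz": 0.03, "twist": 0}
  ]
}}

```text
clock: 19.48
position: [0.5289, -0.1215, 0.2499]
tool_rot: [3.141, 0.0, 1.473]
ft_force: [-3.1, -1.0, -2.3]
grip_width: 0.0079
gripper_force: 50.0
```

>>> {"op": "drive_tool", "data": {
  "increments": [
    {"fingers": 0, "tx": 0, "ty": 0, "tz": 0.03, "twist": 0},
    {"fingers": 0, "tx": 0, "ty": 0, "tz": 0.05, "twist": 0},
    {"fingers": 0, "tx": 0, "ty": 0, "tz": 0.05, "twist": 0}
  ]
}}

```text
clock: 19.73
position: [0.5289, -0.1216, 0.2496]
tool_rot: [3.141, 0.001, 1.473]
ft_force: [-4.1, -1.3, 2.7]
grip_width: 0.0075
gripper_force: 50.0
```

>>> {"op": "drive_tool", "data": {
  "increments": [
    {"fingers": 0, "tx": 0, "ty": 0, "tz": 0, "twist": 0},
    {"fingers": 0, "tx": 0, "ty": 0, "tz": 0, "twist": 0},
    {"fingers": 0, "tx": 0, "ty": 0, "tz": 0, "twist": 0}
  ],
  "squeeze": 5
}}

```text
clock: 19.98
position: [0.5289, -0.1214, 0.2494]
tool_rot: [3.141, 0.0, 1.473]
ft_force: [-3.9, -0.2, 3.9]
grip_width: 0.0081
gripper_force: 5.0
```

>>> {"op": "drive_tool", "data": {
  "increments": [
    {"fingers": 10, "tx": 0, "ty": 0, "tz": 0, "twist": 0},
    {"fingers": 12, "tx": 0, "ty": 0, "tz": 0, "twist": 0},
    {"fingers": 14, "tx": 0, "ty": 0, "tz": 0, "twist": 0},
    {"fingers": 17, "tx": 0, "ty": 0, "tz": 0, "twist": 0},
    {"fingers": 20, "tx": 0, "ty": 0, "tz": 0, "twist": 0}
  ]
}}

```text
clock: 20.4
position: [0.5291, -0.1214, 0.2489]
tool_rot: [3.141, -0.0, 1.473]
ft_force: [0.2, -0.1, 0.4]
grip_width: 0.0171
gripper_force: 0.0
```

>>> {"op": "drive_tool", "data": {
  "increments": [
    {"fingers": 24, "tx": 0, "ty": 0, "tz": 0, "twist": 0},
    {"fingers": 28, "tx": 0, "ty": 0, "tz": 0, "twist": 0},
    {"fingers": 32, "tx": 0, "ty": 0, "tz": 0, "twist": 0},
    {"fingers": 32, "tx": 0, "ty": 0, "tz": 0, "twist": 0}
  ]
}}

```text
clock: 20.73
position: [0.5289, -0.1214, 0.2491]
tool_rot: [3.141, -0.0, 1.473]
ft_force: [-0.0, -0.0, 0.4]
grip_width: 0.0278
gripper_force: 0.0
```

Run:
```python
from h import *
a,K,T=snap('scene');s=robot.state();print(s['position'],s['ft_force'])
r=lambda im,x0,y0,w,h,k:cv2.resize(im[y0:y0+h,x0:x0+w],None,fx=k,fy=k,interpolation=cv2.INTER_CUBIC)
cv2.imwrite('pics/c5.png',r(a,290,110,110,100,6))
```

```text
[ 0.52890585 -0.12140476  0.24907893] [-0.36060537  0.76941524 -0.23553723]
```

View pics/c5.png

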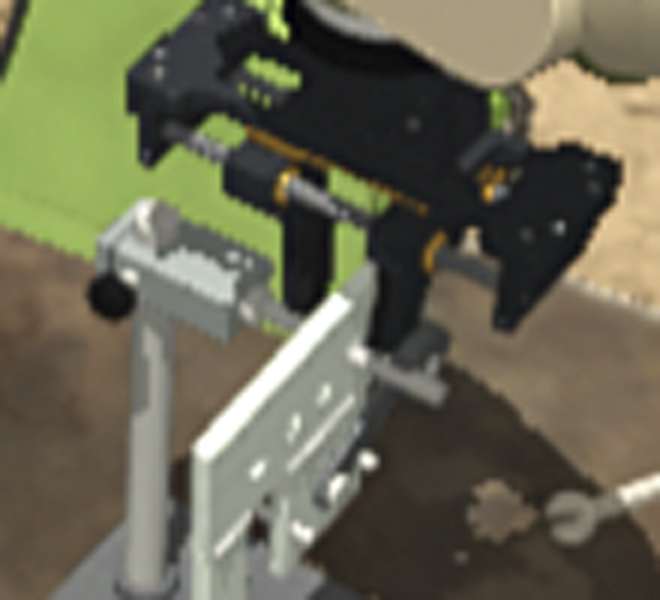

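The peg passes through hole 2 (at about (370,360), with holes 3–5 free to its left), the plate looks level and the fingers are clear. I'll move straight up and check.

>>> {"op": "drive_tool", "data": {
  "increments": [
    {"fingers": 32, "tx": 0, "ty": 0, "tz": -1, "twist": 0},
    {"fingers": 32, "tx": 0, "ty": 0, "tz": -2.5, "twist": 0},
    {"fingers": 32, "tx": 0, "ty": 0, "tz": -5, "twist": 0},
    {"fingers": 32, "tx": 0, "ty": 0, "tz": -8, "twist": 0},
    {"fingers": 32, "tx": 0, "ty": 0, "tz": -10, "twist": 0}
  ]
}}

```text
clock: 21.2
position: [0.529, -0.1214, 0.3516]
tool_rot: [3.139, 0.001, 1.473]
ft_force: [-0.0, 0.3, 0.1]
grip_width: 0.0282
gripper_force: 0.0
```

>>> {"op": "drive_tool", "data": {
  "increments": [
    {"fingers": 32, "tx": 0, "ty": -4, "tz": -1, "twist": 0},
    {"fingers": 32, "tx": 0, "ty": -8, "tz": -2, "twist": 0},
    {"fingers": 32, "tx": 0, "ty": -12, "tz": -2, "twist": 0},
    {"fingers": 32, "tx": 0, "ty": -14, "tz": -2, "twist": 0},
    {"fingers": 32, "tx": 0, "ty": -14, "tz": -2, "twist": 0}
  ]
}}

```text
clock: 21.62
position: [0.3866, -0.1069, 0.3702]
tool_rot: [3.14, 0.001, 1.472]
ft_force: [0.4, -0.5, -1.0]
grip_width: 0.0283
gripper_force: 0.0
```

>>> {"op": "drive_tool", "data": {
  "increments": [
    {"fingers": 32, "tx": 0, "ty": 0, "tz": 0, "twist": 0},
    {"fingers": 32, "tx": 0, "ty": 0, "tz": 0, "twist": 0},
    {"fingers": 32, "tx": 0, "ty": 0, "tz": 0, "twist": 0},
    {"fingers": 32, "tx": 0, "ty": 0, "tz": 0, "twist": 0},
    {"fingers": 32, "tx": 0, "ty": 0, "tz": 0, "twist": 0}
  ]
}}

```text
clock: 22.03
position: [0.3901, -0.1078, 0.3687]
tool_rot: [-3.141, -0.0, 1.473]
ft_force: [0.0, 0.3, 0.6]
grip_width: 0.0279
gripper_force: 0.0
```

Run:
```python
from h import *
a,K,T=snap('scene');s=robot.state();print(s['clock'],s['position'],s['ft_force'])
r=lambda im,x0,y0,w,h,k:cv2.resize(im[y0:y0+h,x0:x0+w],None,fx=k,fy=k,interpolation=cv2.INTER_CUBIC)
cv2.imwrite('pics/c6.png',r(a,300,130,100,90,6))
```

```text
22.0833 [ 0.39000512 -0.10779218  0.36870384] [ 0.05211826 -0.38854319  0.17470212]
```

View pics/c6.png

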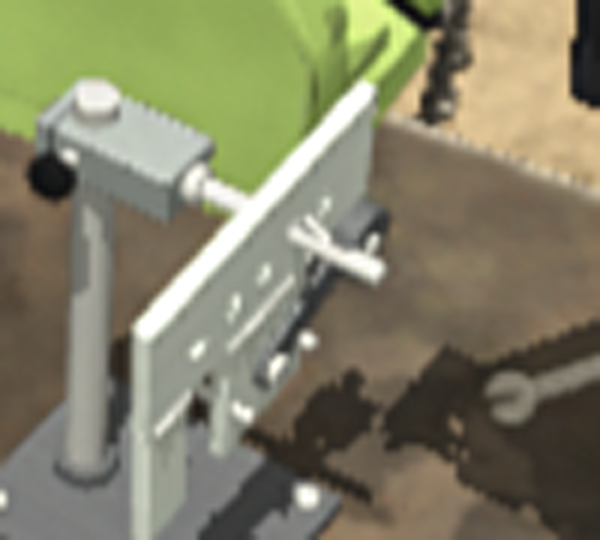

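The plate hangs level on hole 2, with the keeper's tongue up behind it at (312,232) and the bar still on the same stop.

```bash
python3 -c "
from workcell import ticket;print(ticket.close_job())"
```

```text
the job is handed in; nothing more can be done
None
```

The latch plate hangs by hole 2 at the collar, level by eye, with the keeper up behind it and the arm clear; the job is handed in at about 22 s, verdict not shown.

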